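# Stir the bead tub and dip the collar gauge

## Robot

A 7-joint arm with a two-finger parallel gripper is mounted at the origin on the work surface. World frame = base frame: x ahead of the robot, y to its left, z up, the work surface at z = 0. Lengths are in mm, angles in rad, forces in N, time in s.
With the tool pointing down it reaches from about 400 to 900 mm from the base axis. Payload 5.6 kg.
Tool frame: the origin (TCP) lies midway between the tips of the shut fingers; the grasp point (between the pads) lies 19 mm behind it; z points along the fingers, y is the line along which they close (so a half turn about z gives the same grasp; the last joint's range is limited). The gripper opens to 92 mm and grips with 3 to 60 N. Pads are 20 mm wide; open, the fingers measure 128 mm over their backs; the gripper's body (75 mm by 189 mm) begins 69 mm behind the grasp point.
Start: joints at [1.11, 0.468, -0.012, 1.603, 0.006, 1.071, -0.056], TCP at [263.699, -594.114, 214.592] pointing down, gripper open.
Joint ranges: [-2.53, 2.53], [-0.31, 2.02], [-1.57, 1.55], [0.28, 2.44], [-1.29, 4.43], [0.15, 1.84], [-2.92, 2.92]. Speed limits (rad/s): [2.57, 2.57, 3.14, 3.14, 3.14, 3.14, 3.14].

## Interface

Orientations are given as a rotation vector (axis times angle).
In Python, from cell import robot, grip, kin, viewer gives the robot as it stands. Calls block until the motion is done:
- robot.movep(position, orientation): joint-space move of the TCP to a pose.
- robot.servo_line(position, feed=150, rotation=None): straight line of the TCP; rotation=None keeps the orientation; feed is the mean speed in mm/s.
- robot.goto_joints(angles): joint-space move.
- grip(opening, newtons=None): opening from 0.0 (shut) to 1.0 (fully open); newtons is the grip in N (None keeps the last); returns when the fingers have stopped.
- robot.hold(seconds).
- kin.ik(position, orientation): joint angles nearest the present ones, or None.
- robot.observe(): the state.
- viewer.read_camera(name): name is "side" or "top" or "wrist"; returns the picture (400x640x3 uint8, red, green, blue); there is no depth.
- viewer.camera_info(name): a dict with "camera_matrix" (3x3 intrinsics, pixels), "R" (3x3) and "t" (3): a world point X has camera coordinates R X + t. Camera axes: x right, y down, z forward; pixel columns grow to the right and rows downward; lengths in mm; the calibration is good to about 2 mm. A picture is of the moment at which its call begins: read the wrist's pose just before it. camera_info takes no time and is no camera call; for the wrist camera it gives the pose at the moment of the call.
A pose or a line that the arm cannot do raises robot.IKError and nothing moves.
- robot.job_done(): hands the job in; it is judged then, once.
Trained networks look in the newest picture that a camera, given by its name, has taken for a name from the list of things; names that differ only in an ending like _2 or _b are one class to them, and where a whole thing is asked for, a point or a joint stands for the part that bears it (a point fixed in the world has none). Each returns a list of dicts, best first, with "confidence" (0 to 1); they miss things now and then, are a little off and sometimes report something else, mostly with a low value. They report only what shows in the picture. A call takes as long as a camera call.
- viewer.silhouettes(name, camera): "mask" (400x640 bool, what is visible of it).
- viewer.pinpoint(name, camera): "at" ([x, y, z] in mm, in the coordinates of the camera as it stood for that picture, good to about 4 mm: a listed point, or the origin of a listed thing).
The state is a dict: "t": time; "joints": joint angles; "joint_velocities": joint speeds; "joint_torque": joint torques, N m; "tcp_pos": TCP position; "tcp_rot": TCP orientation; "contact_force": force on the tool from outside, world axes, zero at the start; "wrist_torque": the same for the moment, N m; "grip_width": opening from 0.0 (shut) to 1.0 (fully open); "grip_force": force on a finger pad.
Only numpy, scipy, OpenCV 4.12 (cv2) and the standard library are available. Lean on these libraries where they do the work, as an engineer would, in place of code of your own. Each camera call takes 0.05 s, during which the arm holds its last target. There are 200 camera calls.

## Task

Take the gauge rod from its rest by the handle and stir the beads in the white tub with the rod's tip until most of them have shifted by more than their own width, keeping them all in the tub and your fingers off them. Then slide the rod into the sloping guide tube until its collar stops against the mouth, draw it right out again, and finish still holding the rod, level and still, with its tip about 15 cm above the middle of the white reading card so that it can be read. Leave everything else where it stands.

Things in the scene. Friction and masses are not known exactly. Their poses are not given: they have to be found in the camera images.
- rod: gauge rod, 140 g. Origin on its axis at the collar's stop face; x runs from tip to handle: steel shaft 8 mm thick from x = -90 mm (rounded tip, dark marks) to 0; collar 32 mm across, x = 0 to 10; wooden handle 14 mm square, x = 10 to 116. Starts level in the rest, tip towards the robot, axis 45 mm above the table, handle sides upright; handle is free to grip from above at about x = 55
- rod_tip (a point): end point of the gauge rod's tip, on its axis, at x = -90 mm of the rod
- rest: fixed wooden rest carrying the rod at the start: base plate 190 x 50 x 6 mm, two notched cheeks 10 mm thick at x = -50 mm (shaft) and x = 105 mm (handle), open upwards, ears up to 51 mm high. Origin on the table below the rod's origin, x along the rod. Rest and card may swap places
- tub: fixed white rectangular bead tub, outside 160 mm (x) by 250 mm (y), 50 mm tall, walls and floor 5 mm thick, open on top. Origin at the centre of its underside, x roughly away from the robot. Beads lie in its +y (left) part, about x = -50 to 10, y = 0 to 90 mm; the guide tube stands on its far (+x) wall near the -y end
- guide: aluminium guide tube fixed to the tub, 60 mm long, sloping 40 degrees down into the tub towards the robot. Bore 13 mm, flared to 23 mm at the mouth (29 outside). Origin at the centre of the mouth's rim, 90 mm above the table (tub frame x 108, y -85); z points along the bore outwards, up and away from the robot. With the collar home the rod's x lies along this z, its tip 32 mm above the table
- card: fixed white reading card on the table, 100 (x) x 120 (y) x 2 mm, origin at the centre of its underside
- bead1: loose chunky clay bead, a short cylinder 20 mm across and 15 mm tall, 11 g, standing flat on the tub floor; origin at the centre of its underside. All six are alike.
- bead2: loose chunky clay bead, a short cylinder 20 mm across and 15 mm tall, 11 g, standing flat on the tub floor; origin at the centre of its underside. All six are alike.
- bead3: loose chunky clay bead, a short cylinder 20 mm across and 15 mm tall, 11 g, standing flat on the tub floor; origin at the centre of its underside. All six are alike.
- bead4: loose chunky clay bead, a short cylinder 20 mm across and 15 mm tall, 11 g, standing flat on the tub floor; origin at the centre of its underside. All six are alike.
- bead5: loose chunky clay bead, a short cylinder 20 mm across and 15 mm tall, 11 g, standing flat on the tub floor; origin at the centre of its underside. All six are alike.
- bead6: loose chunky clay bead, a short cylinder 20 mm across and 15 mm tall, 11 g, standing flat on the tub floor; origin at the centre of its underside. All six are alike.
- pliers: small blue-handled pliers lying on the table, 130 mm long, at the right; a bystander, origin on its underside
- tumbler: clear plastic tumbler standing on the table, 76 mm wide, 115 mm tall, beyond the work area; a bystander, origin on its underside
- spool: small wooden thread spool standing on the table, 26 mm wide and 26 mm tall, between the rod rest and the card; a bystander, origin on its underside
- phone: black phone lying flat, 115 x 50 x 13 mm, far side; a bystander, origin on its underside

How it is judged:
By the outcome, as a careful person would: the job done as asked, in the order asked, and still so for the second after the job is handed in, while the arm keeps its last pose, push and grip.
It also fails if it takes over 72 s, if anything falls off the work surface, if the arm or the gripper's body presses on something with over 40 N, if the wrist force passes 120 N, or if a joint passes its speed limit or range.

## Working session

There is one attempt and no reset: what is moved stays moved. The work goes in short steps, each a Python script; the robot and the scene stay as the last script left them, time stands still between calls to the robot, and variables do not carry over. Pictures are saved under pics/ and viewed, at most 10 in all, crops included, and the job is handed in when it is done.

```bash
ls; mkdir -p pics; cat > h.py <<'E'
import numpy as np, cv2
from scipy.spatial.transform import Rotation as Rn
from cell import robot, grip, kin, viewer
def save(cam,name):
    im=viewer.read_camera(cam); cv2.imwrite(f'pics/{name}.png',im[:,:,::-1]); return im
def towld(cam,p):
    c=viewer.camera_info(cam); R=np.array(c['R']);t=np.array(c['t']); return R.T@(np.array(p)-t)
def ray(cam,uv,z):
    c=viewer.camera_info(cam); R=np.array(c['R']);t=np.array(c['t']);K=np.array(c['camera_matrix'])
    d=R.T@np.linalg.solve(K,[uv[0],uv[1],1]); o=-R.T@t
    return o+d*(z-o[2])/d[2]
def proj(cam,X):
    c=viewer.camera_info(cam); p=np.array(c['R'])@np.array(X)+np.array(c['t']); p=np.array(c['camera_matrix'])@p; return p[:2]/p[2]
def pin(name,cam,n=1):
    return [(np.round(towld(cam,d['at']),1).tolist(),round(d['confidence'],2)) for d in viewer.pinpoint(name,cam)[:n]]
E
python3 - <<'E'
from h import *
for cam in ['top','side']:
    save(cam,cam)
    for n in ['rod','rod_tip','rest','tub','guide','card','spool','pliers','tumbler','phone']: print(cam,n,pin(n,cam,2))
    print(pin('bead1',cam,7))
s=robot.observe();print(s['t'],s['tcp_rot'],s['contact_force'])
E
```

```text
pics
top rod [([487.1, -284.5, 46.0], 0.97)]
top rod_tip [([400.0, -299.9, 43.4], 0.84), ([402.4, 275.8, 5.0], 0.3)]
top rest [([488.2, -283.4, 1.3], 0.72)]
top tub [([458.5, 210.3, -0.0], 0.73)]
top guide [([580.0, 145.0, 90.8], 0.55), ([441.7, 276.7, 8.9], 0.33)]
top card [([515.4, -108.1, -5.1], 0.91), ([401.7, -297.0, 43.9], 0.64)]
top spool [([429.7, -205.3, -0.2], 0.59)]
top pliers [([520.7, -466.8, -3.4], 0.73), ([402.6, 276.6, 6.3], 0.26)]
top tumbler [([781.8, 47.6, -1.7], 0.74)]
top phone [([460.4, 207.5, 1.7], 0.69), ([742.7, -198.0, -3.6], 0.68)]
[([400.6, -298.0, 47.2], 0.64), ([439.1, 278.2, 7.0], 0.63), ([419.1, 251.8, 6.4], 0.58), ([424.9, 210.6, 9.5], 0.5), ([402.8, 277.6, 7.5], 0.49), ([451.4, 245.5, 7.5], 0.48), ([465.1, 217.7, 0.2], 0.4)]
side rod [([490.7, -283.4, 48.6], 0.86), ([488.8, -282.1, -5.3], 0.47)]
side rod_tip [([399.4, -297.1, 52.2], 0.73)]
side rest [([486.7, -284.7, -4.7], 0.73)]
side tub [([458.7, 203.7, 2.4], 0.61), ([487.9, -286.0, -2.9], 0.4)]
side guide [([586.6, 145.0, 90.2], 0.52)]
side card [([513.4, -109.6, -2.6], 0.57), ([403.0, 272.6, 7.6], 0.36)]
side spool [([432.2, -202.6, 2.4], 0.62)]
side pliers [([524.7, -467.6, -0.8], 0.44)]
side tumbler [([787.8, 43.6, -2.3], 0.9)]
side phone [([743.5, -199.9, 0.6], 0.74)]
[([415.0, 249.1, 9.0], 0.65), ([466.4, 214.2, 6.9], 0.62), ([446.1, 278.9, 6.1], 0.59), ([405.1, 273.4, 6.8], 0.55), ([423.7, 212.3, 4.1], 0.51), ([452.2, 246.8, 5.0], 0.43)]
1.2 [ 3.07326278e+00  6.51451153e-01 -7.78671690e-05] [ 0.30095602 -0.25836297 -0.64950032]
```

View pics/top.png

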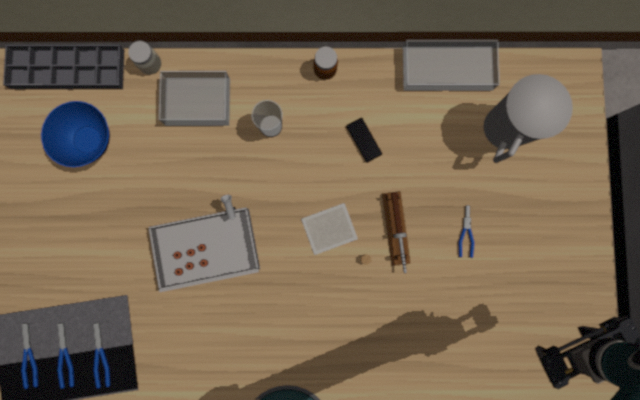

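View pics/side.png

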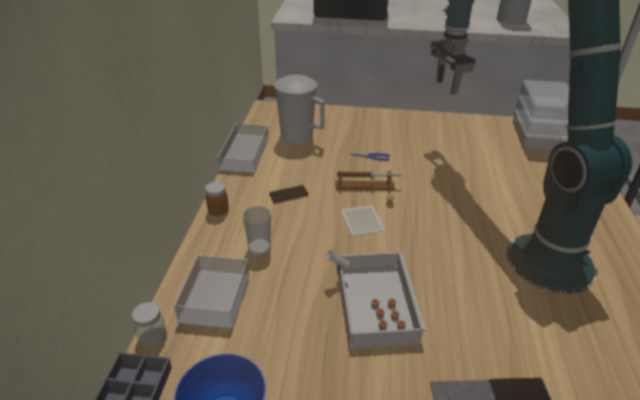

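Top view: the rod lies at about (400,235) with its tip at (406,270), the tub at (204,249) with six beads, the guide at (228,205) and the card at (330,228). The side view agrees. Next I check that every pose can be reached and look with the wrist camera above the rod.

```bash
cat >> h.py <<'E'
def rot(yaw,pitch=0):
    "tool rotation with tool x along the rod's x: yaw about z, handle raised by pitch (deg)"
    return Rn.from_euler('z',yaw,degrees=True)*Rn.from_euler('y',-pitch,degrees=True)*Rn.from_euler('x',180,degrees=True)
def tcp_for(origin,yaw,pitch,g=(55,0,-19)):
    "TCP position placing the rod's origin; g = offset of rod-frame TCP from rod origin"
    R=Rn.from_euler('z',yaw,degrees=True)*Rn.from_euler('y',-pitch,degrees=True)
    return np.array(origin)+R.apply(g)
E
python3 - <<'E'
from h import *
rv=lambda y,p:rot(y,p).as_rotvec()
def chk(n,o,y,p):
    j=kin.ik(tcp_for(o,y,p),rv(y,p)); print(n,None if j is None else np.round(j,2))
chk('rest',(488,-284,45),9.7,0);chk('above',(488,-284,200),9.7,0)
d=lambda y,p:Rn.from_euler('zy',[0,0]).apply([0,0,0])
for p in (40,50):
  for tip in [(400,290),(480,290),(410,160),(480,160)]:
    R=Rn.from_euler('z',10,degrees=True)*Rn.from_euler('y',-p,degrees=True)
    chk(('stir',p,tip),np.array([*tip,12])+R.apply([90,0,0]),10,p)
chk('guide',(583,145,90),10,40);chk('guide out',np.array((583,145,90))+Rn.from_euler('z',10,degrees=True).apply([.766*130,0,.643*130]),10,40)
chk('card',(515+89,-109+15,152),10,0)
robot.movep(tcp_for((470,-287,180),9.7,0),rv(9.7,0))
save('wrist','w1')
for n in ['rod','rod_tip','rest','card','spool']: print(n,pin(n,'wrist',2))
s=robot.observe();print(s['t'],s['tcp_pos'],s['contact_force'])
E
```

```text
rest [ 0.46  0.64 -0.07  1.82  0.06  0.68 -1.04]
above [ 0.49  0.44 -0.1   1.74  0.05  0.97 -1.03]
('stir', 40, (400, 290)) [-0.97  0.45  0.2   2.29  2.07  0.35  2.06]
('stir', 40, (480, 290)) [-0.84  0.52  0.2   2.15  2.09  0.27  2.15]
('stir', 40, (410, 160)) [-0.12  0.43 -0.45  2.4   2.3   0.5   2.19]
('stir', 40, (480, 160)) [-0.23  0.46 -0.23  2.26  2.38  0.36  2.16]
('stir', 50, (400, 290)) [-0.49  0.5  -0.45  2.36  2.12  0.83  2.08]
('stir', 50, (480, 290)) [-0.54  0.52 -0.23  2.24  2.23  0.66  2.07]
('stir', 50, (410, 160)) None
('stir', 50, (480, 160)) [ 0.3   0.66 -0.89  2.36  2.39  0.83  2.36]
guide [-0.15  0.45 -0.23  2.2   2.36  0.27  2.25]
guide out [-0.82  0.47  0.64  1.98 -1.2   0.18 -0.6 ]
card [ 0.24  0.59 -0.23  1.62  0.16  0.95 -1.44]
rod [([484.8, -285.8, 41.6], 0.62)]
rod_tip [([398.5, -294.4, 41.1], 0.9)]
rest [([489.0, -287.9, 2.1], 0.58)]
card [([509.5, -110.0, 1.0], 0.63), ([397.3, -291.4, 40.6], 0.41)]
spool [([434.9, -197.4, -9.0], 0.67)]
3.025 [ 523.94093059 -278.42844032  161.03476955] [-0.9242166  -0.0813985  -0.68400227]
```

View pics/w1.png

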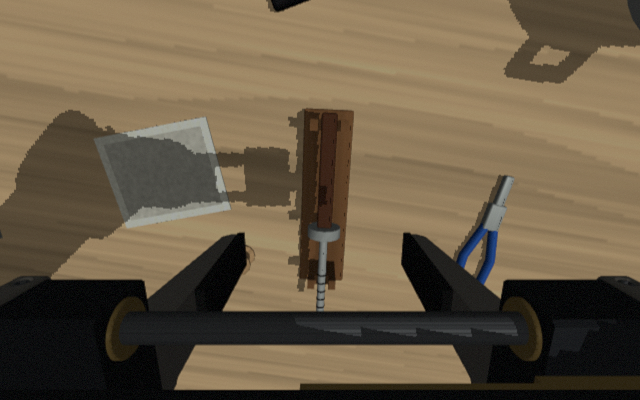

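The wrist picture shows the rod along column ~325, with the collar at (324,234) and the handle end at (328,113). The card is at (165,170). To avoid a wrist flip later, I'll check a grip with the tool leaning relative to the rod, and refine the rod line by pixel.

```bash
cat >> h.py <<'E'
T=25
def pose(rodpt,yaw,pitch,at=0.,tilt=None,gx=55):
    "TCP pose putting the rod point x=at at world rodpt, rod yaw/pitch given"
    t=T if tilt is None else tilt
    Rr=Rn.from_euler('z',yaw,degrees=True)*Rn.from_euler('y',-pitch,degrees=True)
    Rt=Rr*rot(0,-t)
    return np.array(rodpt)+Rr.apply([gx-at,0,0])+Rt.apply([0,0,19]), Rt.as_rotvec()
E
python3 - <<'E'
from h import *
for T_ in (20,25,30):
  def chk(n,*a,**k):
    j=kin.ik(*pose(*a,tilt=T_,**k)); print(T_,n,None if j is None else np.round(j,2))
  chk('rest',(486,-285,45),9.7,0)
  for p in (40,50):
    for tip in [(400,290,12),(480,290,12),(410,160,12),(480,160,12)]: chk((p,tip),tip,10,p,at=-90)
  chk('guide',(583,145,90),10,40);chk('out',np.array((583,145,90))+Rn.from_euler('z',10,degrees=True).apply([.766*130,0,.643*130]),10,40)
  chk('card',(515,-109,152),10,0,at=-90)
# pixel line: collar, handle
for uv,z in [((324,234),50),((326,190),52),((328,115),52)]: print(uv,ray('wrist',uv,z))
im=cv2.imread('pics/w1.png').astype(int)
for r in (130,150,170,190,205): print(r,''.join('%4d'%v for v in im[r,296:356:2,2]))
E
```

```text
20 rest [ 0.35  0.78 -0.03  1.59  0.21  1.09 -1.2 ]
20 (40, (400, 290, 12)) [-0.58  0.44 -0.13  2.07  0.62  0.39 -2.63]
20 (40, (480, 290, 12)) [-0.45  0.53 -0.19  1.91  0.58  0.45 -2.48]
20 (40, (410, 160, 12)) [-0.31  0.37 -0.15  2.19  0.55  0.28 -2.35]
20 (40, (480, 160, 12)) [-0.25  0.46 -0.17  2.04  0.45  0.34 -2.19]
20 (50, (400, 290, 12)) [-1.63  0.61  1.1   2.26 -1.27  0.28 -0.95]
20 (50, (480, 290, 12)) [-0.77  0.45  0.14  2.08  0.86  0.23 -2.86]
20 (50, (410, 160, 12)) [-0.48  0.29 -0.01  2.35  1.54  0.16  2.9 ]
20 (50, (480, 160, 12)) None
20 guide [-0.19  0.46 -0.15  1.97  0.31  0.39 -1.98]
20 out [-0.15  0.5  -0.19  1.67  0.23  0.65 -1.86]
20 card [ 0.1   0.76 -0.1   1.34  0.14  1.39 -1.43]
25 rest [ 0.33  0.82 -0.02  1.53  0.23  1.19 -1.22]
25 (40, (400, 290, 12)) [-0.42  0.47 -0.3   2.    0.55  0.51 -2.53]
25 (40, (480, 290, 12)) [-0.37  0.56 -0.27  1.84  0.48  0.56 -2.37]
25 (40, (410, 160, 12)) [-0.2   0.4  -0.28  2.12  0.45  0.41 -2.23]
25 (40, (480, 160, 12)) [-0.22  0.48 -0.19  1.97  0.32  0.46 -2.05]
25 (50, (400, 290, 12)) [-0.68  0.37 -0.06  2.16  0.83  0.34 -2
[... 1206 characters left out ...]
59521   52.        ]
(328, 115) [ 600.31292005 -269.52138546   52.        ]
130  143  80  80  80  48  55  50  78  77  78  82  54  69  45  57  59  58  62  61  58  52  58  65  92  94  91  94  78 106 144
150   95  85  85  80  50  51  52  49  48  43  42  82  43  58  58  58  58  58  60  53  87  87  86  89  95  93  93  96 146 147
170   78  74  75  60  52  48  48  48  51  44  50  80  46  60  57  57  59  60  57  46  85  85  88  89  91  92  92 130 134 134
190  107  79  79  49  54  48  46  48  50  48  82  51  31  34  27  35  60  58  55  84  84  87  87  90  93  93 109 149 149 147
205   85  84  84  47  47  49  49  51  50  53  81  37  34  55  58  57  61  59  56  87  84  87  91  88  92  91 151 153 151 151
```

```bash
python3 - <<'E'
from h import *
O=np.array((487,-285.7,45.)); Y=8.5
grip(0.6)
robot.movep(*pose(O+[0,0,70],Y,0))
p,r=pose(O,Y,0)
robot.servo_line(p,feed=80)
grip(0.0,50)
s=robot.observe();print(s['t'],s['grip_width']*92,s['grip_force'],s['contact_force'])
robot.servo_line(p+[0,0,150],feed=150)
s=robot.observe();print(s['t'],s['grip_width']*92,s['grip_force'],s['contact_force'],s['tcp_pos']-p)
save('wrist','w2');save('top','t2')
for c in ('wrist','top'):
  for n in ['rod','rod_tip']: print(c,n,pin(n,c))
print('expect',O+[0,0,150],O+[0,0,150]-Rn.from_euler('z',Y,degrees=True).apply([90,0,0]))
E
```

```text
5.8917 13.499002856791998 49.96795177459717 [ 0.00374274 -0.72486884 -0.25439728]
7.0417 13.53595869160502 49.959452748298645 [-0.31566588 -0.06413933 -1.2091744 ] [ -0.65023685   0.295881   148.92679008]
wrist rod [([487.1, -285.8, 192.3], 0.85)]
wrist rod_tip [([397.6, -296.8, 188.1], 0.62)]
top rod []
top rod_tip []
expect [ 487.  -285.7  195. ] [ 397.9885723 -299.002847   195.       ]
```

View pics/w2.png

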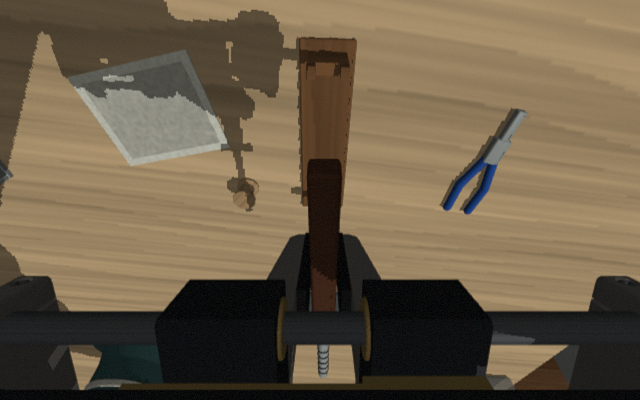

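The rod is held: the handle is between the pads and the tip shows at (323,375). Next I move over the tub tilted and locate the beads, guide and tub with the wrist camera.

```bash
python3 - <<'E'
from h import *
robot.movep(*pose((440,215,140),10,40,at=-90))
s=robot.observe();print(s['t'],s['contact_force'],np.round(s['joints'],2))
save('wrist','w3');
for n in ['rod','rod_tip','guide','tub']: print(n,pin(n,'wrist',2))
print(pin('bead1','wrist',8))
save('side','s3')
for n in ['rod','rod_tip','guide','tub']: print(n,pin(n,'side',2))
save('top','t3')
for n in ['rod','rod_tip','guide','tub']: print(n,pin(n,'top',2))
a=[cv2.imread(f'pics/{f}.png') for f in('w3','s3')]
a=np.hstack([a[0],cv2.resize(a[1][180:360,300:460],(355,400))]); cv2.imwrite('pics/c3.png',cv2.resize(a,(795,int(400*795/a.shape[1]))))
cam=viewer.camera_info('wrist');np.savez('w3cam.npz',K=cam['camera_matrix'],R=cam['R'],t=cam['t'])
E
```

```text
9.2 [ 0.60050199 -0.3853547  -1.90560634] [-0.19  0.29 -0.37  1.91  0.29  0.73 -2.13]
rod [([510.4, 226.8, 190.6], 0.68), ([782.2, 43.3, -1.5], 0.65)]
rod_tip [([441.7, 216.5, 137.6], 0.6)]
guide [([582.1, 144.5, 89.5], 0.92)]
tub []
[]
rod [([508.2, 228.7, 199.0], 0.66)]
rod_tip [([440.8, 211.1, 144.5], 0.86)]
guide [([584.4, 148.1, 87.8], 0.7)]
tub [([461.7, 204.9, 1.8], 0.72), ([416.0, 250.6, 6.8], 0.71)]
rod [([506.3, 226.5, 195.5], 0.6)]
rod_tip [([465.2, 220.3, -0.2], 0.69), ([442.7, 214.8, 140.6], 0.65)]
guide [([582.3, 149.0, 91.6], 0.58)]
tub [([458.4, 210.1, 1.8], 0.77), ([446.1, 212.4, 140.1], 0.3)]
```

View pics/c3.png

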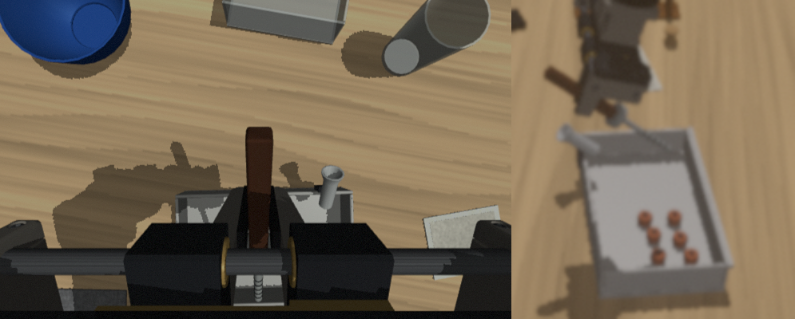

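The rod pose agrees with what I expected, within about 3 mm in all cameras. The wrist picture shows the guide mouth at (331,173), and the side crop shows the six beads clear of the tip. Now I sweep each bead row.

```bash
cat >> h.py <<'E'
ROT=[10,40]
def tip(x,y,z,feed=80):
    robot.servo_line(pose((x,y,z),ROT[0],ROT[1],at=-90)[0],feed=feed)
def push(path,z=11,up=70,feed=60):
    tip(*path[0],up,150); tip(*path[0],z,100)
    for q in path[1:]: tip(*q,z,feed)
    s=robot.observe();print('push end',round(s['t'],2),np.round(s['contact_force'],1),s['grip_force'])
    tip(*path[-1],up,150)
def beads(cam='side'):
    viewer.read_camera(cam); return pin('bead1',cam,8)
E
python3 - <<'E'
from h import *
push([(437,304),(442.5,278.5),(452,246),(466,216),(473,180)])
print(beads())
push([(395,300),(402,276),(417,250.5),(424,211.5),(430,175)])
print(beads())
E
```

```text
push end 14.41 [-0.3  0.4 -1.7] 49.959561824798584
[([401.9, 271.1, 7.2], 0.65), ([470.4, 161.3, 4.0], 0.59), ([424.7, 213.3, 4.6], 0.44), ([447.4, 232.2, 4.6], 0.42), ([452.1, 210.8, 2.3], 0.41)]
push end 19.68 [ 1.   0.3 -1.1] 49.959484934806824
[([405.5, 248.6, 7.2], 0.49), ([422.8, 172.5, 4.8], 0.48), ([454.0, 204.3, 4.8], 0.43), ([472.1, 161.8, 4.2], 0.4), ([451.8, 231.0, 4.4], 0.38), ([418.9, 196.0, 13.0], 0.37)]
```

```bash
python3 - <<'E'
from h import *
push([(449,256),(452,231),(454,204),(458,185)])
push([(402,273),(405,248.6),(412,212)])
tip(440,180,140,200)
print(beads());im=save('side','s4');print(beads('top'));it=save('top','t4')
o=cv2.imread('pics/side.png')
cr=lambda a,s:cv2.resize(a[s],None,fx=3,fy=3,interpolation=3)
S=np.s_[245:350,330:425]
cv2.imwrite('pics/c4.png',np.hstack([cr(o,S),cr(im[:,:,::-1],S)]))
print(robot.observe()['t'])
E
```

```text
push end 23.41 [ 0.   0.4 -2. ] 49.959468841552734
push end 26.87 [-0.6  0.3 -1.7] 49.95959222316742
[([398.7, 221.6, 7.1], 0.64), ([447.6, 191.1, 3.6], 0.61), ([444.8, 214.9, 5.2], 0.53), ([473.6, 163.5, 6.2], 0.49), ([421.3, 172.6, 4.6], 0.45)]
[([421.9, 173.7, 9.4], 0.62), ([472.2, 168.8, -0.2], 0.61), ([416.2, 199.3, 7.7], 0.57), ([399.4, 225.3, 3.8], 0.49), ([441.4, 212.8, 6.2], 0.44), ([446.0, 191.9, 7.8], 0.43), ([459.2, 209.5, -0.1], 0.41)]
28.2667
```

View pics/c4.png

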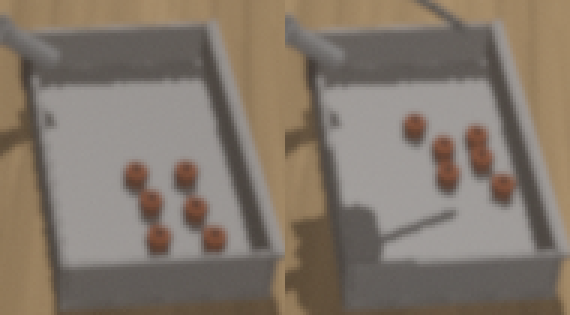

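All six beads are still in the tub and have shifted more than 30 mm (left half before, right half after). Next I refine the guide pose with several wrist views and the tub's yaw.

```bash
python3 - <<'E'
from h import *
c=np.load('w3cam.npz')
L=[];
for k,q in enumerate([(440,180,150),(430,120,150),(430,150,170)]):
    if k: tip(*q,200)
    im=save('wrist',f'g{k}')
    L+= [x[0] for x in pin('guide','wrist',1) if x[1]>.4]
    m=viewer.silhouettes('guide','wrist')
    if m:
        mm=m[0]['mask']; ys,xs=np.nonzero(mm)
        # mouth: fit: top part of the mask
        pc=cv2.minAreaRect(np.c_[xs,ys].astype(np.float32)); print('mask',len(xs),pc,m[0]['confidence'])
        # axis by PCA-free prediction: compare with predicted outline of mouth ring
        best=None
        for yaw in np.arange(6,14.1,1):
          Rr=Rn.from_euler('z',yaw,degrees=True)*Rn.from_euler('y',-40,degrees=True)
          a=np.linspace(0,2*np.pi,24)
          ring=lambda o,r,d:[o+Rr.apply([-d,r*np.cos(t),r*np.sin(t)]) for t in a]
          for dx in np.arange(-6,7,2.):
            for dy in np.arange(-6,7,1.):
              o=np.array([583+dx,146+dy,90.])
              pm=np.zeros(mm.shape,np.uint8)
              # flare + tube body outside radius guessed 9
              for h in ([(14.5,0),(14.5,3)],[(9,6),(9,60)]):
                P=np.array([proj('wrist',X) for r,d in h for X in ring(o,r,d)],np.float32)
                cv2.fillConvexPoly(pm,cv2.convexHull(P).astype(np.int32),1)
              iou=(mm&(pm>0)).sum()/(mm|(pm>0)).sum()
              if best is None or iou>best[0]: best=(iou,yaw,o)
        print(best)
print(L,np.mean(L,0))
viewer.read_camera('top'); m=viewer.silhouettes('tub','top')[0]['mask'].astype(np.uint8)
cs,_=cv2.findContours(m,cv2.RETR_EXTERNAL,2); ct=max(cs,key=cv2.contourArea)
W=np.array([ray('top',p[0],50)[:2] for p in ct],np.float32); print(cv2.minAreaRect(W),robot.observe()['t'])
for uv in [(148,228),(247,210),(260,270),(160,290)]: print(ray('top',uv,50))
E
```

```text
mask 1081 ((383.4846496582031, 228.06716918945312), (26.152612686157227, 54.30449676513672), 1.5481576919555664) 0.64Traceback (most recent call last):
  File "<stdin>", line 25, in <module>
  File "h.py", line 13, in proj
    c=viewer.camera_info(cam); p=np.array(c['R'])@np.array(X)+np.array(c['t']); p=np.array(c['camera_matrix'])@p; return p[:2]/p[2]
ValueError: time passes only in moves, steps and waits
```

```bash
python3 -c "
import cv2,numpy as np
a=[cv2.resize(cv2.imread(f'pics/g{k}.png'),(400,250)) for k in (0,1,2)]
cv2.imwrite('pics/gg.png',np.vstack([np.hstack(a[:2]),np.hstack([a[2],a[2]*0])]))"
```

```text
[ WARN:0@0.013] global loadsave.cpp:275 findDecoder imread_('pics/g1.png'): can't open/read file: check file path/integrity
Traceback (most recent call last):
cv2.error: OpenCV(4.12.0) /io/opencv/modules/imgproc/src/resize.cpp:4208: error: (-215:Assertion failed) !ssize.empty() in function 'resize'
```

camera_info can't be called that often, so I collect the data first and fit offline.

```bash
python3 - <<'E'
from h import *
L=[];D=[]
for k,q in enumerate([(440,180,150),(430,120,150),(430,150,170)]):
    if k: tip(*q,200)
    save('wrist',f'g{k}'); c=viewer.camera_info('wrist')
    L+= [x[0] for x in pin('guide','wrist',1) if x[1]>.4]
    m=viewer.silhouettes('guide','wrist')
    if m: D.append((m[0]['mask'],np.array(c['camera_matrix']),np.array(c['R']),np.array(c['t'])))
print(L,np.mean(L,0),len(D),[d[0].sum() for d in D])
viewer.read_camera('top'); mt=viewer.silhouettes('tub','top')[0]['mask'].astype(np.uint8)
ct=viewer.camera_info('top');K,R,t=[np.array(ct[k]) for k in('camera_matrix','R','t')]
print('t',robot.observe()['t'])
cs,_=cv2.findContours(mt,cv2.RETR_EXTERNAL,2); ct=max(cs,key=cv2.contourArea)[:,0]
o=-R.T@t; d=(R.T@np.linalg.solve(K,np.c_[ct,np.ones(len(ct))].T)).T
W=(o+d*((50-o[2])/d[:,2])[:,None])[:,:2].astype(np.float32); print(cv2.minAreaRect(W))
from scipy.optimize import minimize
a=np.linspace(0,2*np.pi,24)
def cost(p,yaw=10):
    Rr=Rn.from_euler('z',yaw,degrees=True)*Rn.from_euler('y',-40,degrees=True); s=0
    for mm,K,R,t in D:
        pm=np.zeros(mm.shape,np.uint8)
        for h in ([(14.5,0),(14.5,3)],[(p[3],8),(p[3],60)],[(14.5,2),(p[3],10)]):
            X=np.array([np.array(p[:3])+Rr.apply([-dd,r*np.cos(u),r*np.sin(u)]) for r,dd in h for u in a])
            P=(K@(R@X.T+t[:,None])).T; P=P[:,:2]/P[:,2:]
            cv2.fillConvexPoly(pm,cv2.convexHull(np.round(P*16).astype(np.int32)),1,shift=4)
        s+=(mm&(pm>0)).sum()/(mm|(pm>0)).sum()
    return -s/len(D)
for yaw in (8,10,12):
    r=minimize(cost,[583,146,90,9],args=(yaw,),method='Nelder-Mead',options=dict(initial_simplex=np.array([[583,146,90,9],[588,146,90,9],[583,151,90,9],[583,146,95,9],[583,146,90,10.5]])));print(yaw,r.x.round(1),r.fun)
aa=[cv2.resize(cv2.imread(f'pics/g{k}.png'),(400,250)) for k in (0,1,2)]
cv2.imwrite('pics/gg.png',np.vstack([np.hstack(aa[:2]),np.hstack([aa[2],aa[2]*0])]))
E
```

```text
[[582.5, 144.9, 89.5], [582.2, 137.1, 87.6]] [582.35 141.    88.55] 3 [np.int64(1181), np.int64(361), np.int64(783)]
t 29.7583
((470.2431640625, 146.37831115722656), (167.8975372314453, 143.19290161132812), 11.56910228729248)
8 [584.2 144.2  92.3   9.3] -0.5535735047805105
10 [583.9 141.8  70.7   9.8] -0.5896064268859099
12 [583.7 142.4  73.9   9.3] -0.5846348805668975
```

View pics/gg.png

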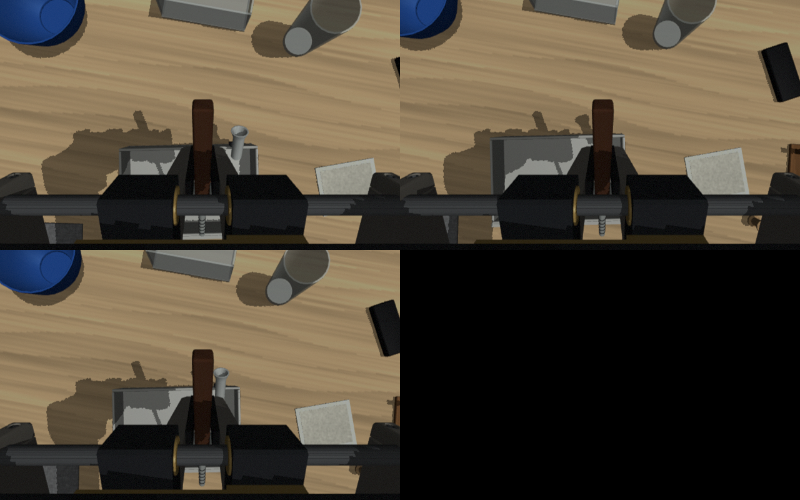

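In the first view the mouth shows at (382,210) in full-picture pixels; the other two are hidden by the handle. I measure the mouth in w3, whose camera pose I saved, and the tub's yaw in the first top picture.

```bash
python3 - <<'E'
import cv2,numpy as np
a=cv2.imread('pics/w3.png')[190:280,370:450]; b=cv2.imread('pics/top.png')[195:300,140:270]
a=cv2.resize(a,None,fx=5,fy=5,interpolation=0); b=cv2.resize(b,None,fx=2.5,fy=2.5,interpolation=0)
o=np.zeros((450,800,3),np.uint8); o[:450,:400]=a; o[:b.shape[0],410:410+b.shape[1]]=b
cv2.imwrite('pics/z.png',o)
E
```

```text
(no output)
```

View pics/z.png

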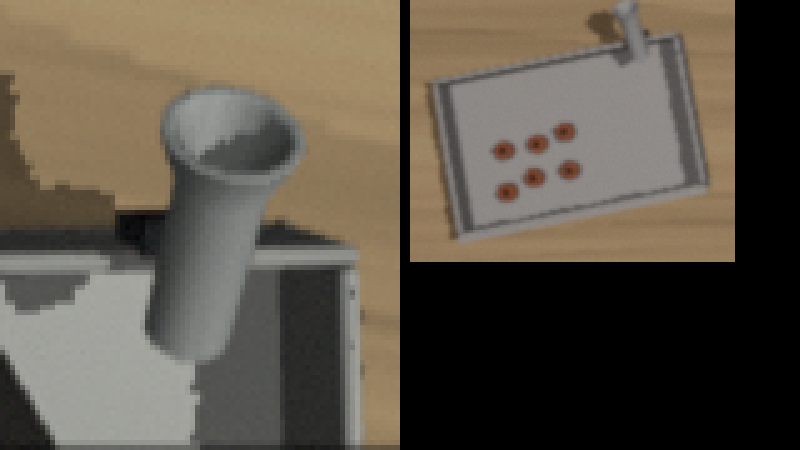

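```bash
python3 - <<'E'
from h import *
c=np.load('w3cam.npz');K,R,t=c['K'],c['R'],c['t']
def ry(uv,z,K=K,R=R,t=t):
    d=R.T@np.linalg.solve(K,[*uv,1]);o=-R.T@t;return o+d*(z-o[2])/d[2]
m=ry((416.4,217),90);e=ry((407.8,256.6),51.4);print(m,e,np.degrees(np.arctan2(*(m-e)[[1,0]])))
c=viewer.camera_info('top');A=[np.array(c[k]) for k in('camera_matrix','R','t')]
P=np.array([ry(uv,50,*A) for uv in [(148.4,228.2),(248,209),(259.2,269.8),(159.2,291)]])
print(P.round(1))
q=np.array([[80,125],[80,-125],[-80,-125],[-80,125]])
H=(q.T@(P[:,:2]-P[:,:2].mean(0)));y=np.arctan2(H[0,1]-H[1,0],H[0,0]+H[1,1]);C=P[:,:2].mean(0)
print('tub',C,np.degrees(y),'guide',C+[108*np.cos(y)+85*np.sin(y),108*np.sin(y)-85*np.cos(y)])
E
```

```text
[582.58183273 147.08171748  90.        ] [537.76054533 137.13425899  51.4       ] 12.513180692552519
[[511.  344.5  50. ]
 [558.6  95.9  50. ]
 [407.1  66.5  50. ]
 [355.8 313.2  50. ]]
tub [458.11540671 205.02240695] 11.265809061894045 guide [580.6400787  142.75921755]
```

```bash
cat >> h.py <<'E'
M=np.array([582.5,146.2,90.]); GY=11.3
ax=Rn.from_euler('z',GY,degrees=True).apply([np.cos(np.radians(40)),0,np.sin(np.radians(40))])
lat=Rn.from_euler('z',GY,degrees=True).apply([0,1,0]); nrm=np.cross(ax,lat)
def depth(d,off=(0,0),feed=60):
    "rod origin at distance d outside mouth along bore, with lateral/normal offset; returns force (axial,lat,normal)"
    p,r=pose(M+d*ax+off[0]*lat+off[1]*nrm,GY,40)
    robot.servo_line(p,feed=feed,rotation=r)
    s=robot.observe(); f=s['contact_force']; return np.round([f@ax,f@lat,f@nrm],1),round(s['t'],2), np.round((s['tcp_pos']-p)@np.c_[ax,lat,nrm],1)
E
python3 - <<'E'
from h import *
print(depth(150,feed=200)); f0=depth(105)[0]; print(f0)
for d in (96,88,82,76,70,62):
    r=depth(d); print(d,r)
    if np.abs(r[0]-f0).max()>6: break
for c in('side','top'):
    viewer.read_camera(c)
    print(c,[pin(n,c) for n in('rod','rod_tip','guide')])
E
```

```text
(array([-1.1,  0.6, -0.3]), 30.92, array([-0.4,  0.3,  0.4]))
[-0.5 -0.8 -0.9]
96 (array([-1. ,  0.6, -0.4]), 32.12, array([-0.7, -0. , -0. ]))
88 (array([-0.1,  0.1, -0.8]), 32.4, array([-0.7, -0. , -0. ]))
82 (array([-0.8, -0.4, -1.4]), 32.65, array([-0.6, -0. ,  0. ]))
76 (array([-0.9, -0.4, -1.2]), 32.9, array([-0.6, -0. ,  0. ]))
70 (array([-0.6,  0.1, -0.3]), 33.15, array([-0.6, -0. ,  0. ]))
62 (array([-0.4, -0.1, -0.8]), 33.43, array([-0.7, -0.1,  0. ]))
side [[([631.8, 153.9, 131.5], 0.92)], [([560.1, 138.1, 78.8], 0.85)], [([584.4, 147.4, 88.9], 0.51)]]
top [[([629.4, 156.3, 129.7], 0.71)], [([564.5, 139.5, 72.9], 0.45)], [([743.8, -199.6, -1.5], 0.5)]]
```

No contact so far and the rod is where I expect it to be. Continuing until the collar stops.

```bash
python3 - <<'E'
from h import *
for d in (50,40,30,20,12,6,3,1,-.5,-2,-3.5,-5,-6.5):
    r=depth(d,feed=60 if d>6 else 25); print(d,r)
    if abs(r[0][0])>5 or np.abs(r[0][1:]).max()>10: break
viewer.read_camera('side'); print([pin(n,'side') for n in('rod','rod_tip','guide')])
save('side','s5')
a=cv2.imread('pics/s5.png')[210:310,300:420]; cv2.imwrite('pics/c5.png',cv2.resize(a,None,fx=5,fy=5))
E
```

```text
50 (array([-0.5,  0.2, -1.8]), 34.18, array([-0.9, -0. ,  0. ]))
40 (array([-0.8, -0.4, -1. ]), 34.5, array([-0.6, -0. ,  0. ]))
30 (array([-0.4, -0.9, -0.3]), 34.82, array([-0.7, -0.1,  0. ]))
20 (array([-0.6,  0.4, -0.9]), 35.13, array([-0.7, -0.1,  0. ]))
12 (array([-0.6,  0.1, -0.6]), 35.42, array([-0.7, -0. ,  0. ]))
6 (array([-0.9,  0.5, -1. ]), 35.81, array([-0.2, -0. , -0. ]))
3 (array([-0.8, -0.2, -0.5]), 36.08, array([-0.2,  0. ,  0. ]))
1 (array([-0.9,  0. , -0.9]), 36.33, array([-0.1, -0. ,  0. ]))
-0.5 (array([2.6, 0.6, 0. ]), 36.58, array([ 1.3,  0.1, -0. ]))
-2 (array([7.3, 0.3, 1.2]), 36.83, array([ 2.8,  0.2, -0.1]))
[[([585.1, 148.7, 92.8], 0.54)], [([516.6, 132.3, 38.4], 0.85)], [([583.9, 145.3, 86.0], 0.55)]]
```

View pics/c5.png

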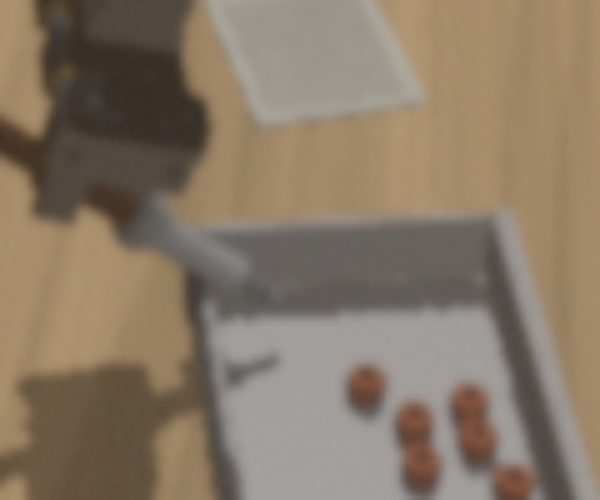

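The collar is home: axial force 7 N at the predicted depth. In the crop the collar sits at the mouth, at about (145,215), and the beads are undisturbed. Now I withdraw the rod and go to the card.

```bash
python3 - <<'E'
from h import *
print(depth(100,feed=80)); print(depth(150,feed=150))
s=robot.observe(); robot.servo_line(np.array(s['tcp_pos'])+[0,0,60],feed=150)
p,r=pose((460,130,220),10,40,at=-90); robot.servo_line(p,feed=200,rotation=r)
c=viewer.camera_info('top');A=[np.array(c[k]) for k in('camera_matrix','R','t')]
C=ray('top',(330.3,229.5),2);print('card px',C)
T0=np.array([513,-109,152.5])
robot.movep(*pose(T0+[0,0,30],10,0,at=-90)); robot.servo_line(pose(T0,10,0,at=-90)[0],feed=60)
robot.hold(.5)
for cam in('side','top','wrist'):
    save(cam,'f_'+cam); print(cam,[pin(n,cam) for n in('rod','rod_tip','card','spool')])
s=robot.observe();print(s['t'],s['grip_width']*92,s['grip_force'],s['contact_force'],s['tcp_pos']-pose(T0,10,0,at=-90)[0])
a=[cv2.imread('pics/f_side.png')[130:330,280:480],cv2.imread('pics/f_top.png')[150:350,220:420]]
cv2.imwrite('pics/f.png',cv2.resize(np.hstack(a),(800,400)))
E
```

```text
(array([-1.4, -0.6, -2.3]), 38.5, array([-0.8,  0. , -0. ]))
(array([-1.8, -0.2, -0.7]), 38.98, array([-1.2,  0. , -0.1]))
card px [ 508.29729605 -112.3217309     2.        ]
side [[([604.7, -93.9, 154.5], 0.57)], [([514.9, -110.3, 158.3], 0.78)], [([510.0, -109.0, -1.1], 0.58)], [([514.8, -107.6, -0.1], 0.61)]]
top [[], [], [], [([523.1, -463.6, -3.2], 0.47)]]
wrist [[([601.3, -93.8, 146.5], 0.63)], [([513.1, -105.0, 147.8], 0.7)], [([443.6, 215.5, 2.7], 0.67)], []]
43.5167 13.337873831990585 49.95945990085602 [-0.11283705  0.66695771 -1.52850622] [-0.01433372 -0.01905392 -0.00971903]
```

View pics/f.png

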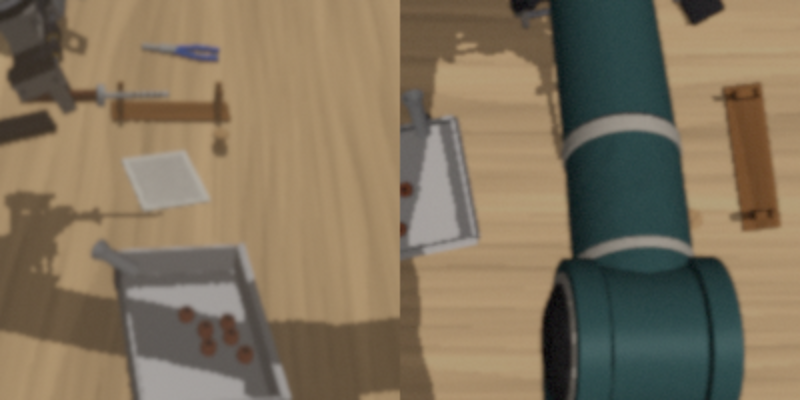

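The rod is level, with its tip about 15 cm over the card's centre. The spool, pliers and rest look undisturbed. Handing in.

```bash
python3 -c "
from cell import robot
print(robot.job_done())"
```

```text
the job is handed in; nothing more can be done
None
```

I handed the job in at about 43.5 s of the 72 s; no verdict came back. All six beads moved over 30 mm and stayed in the tub, the collar reached the guide mouth (7 N), and the rod was drawn out and is held level and still, tip about 15 cm above the card's middle.

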